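Sort the coupling nuts into their rows and shut the keeper bar

TASK

Two square steel coupling nuts, one short and one long, lie in the black parts tray. Lay each one flat and fully down in the free slot of the rack beside the nut of its own length, square across the row and centred on it, and leave the nuts already there where they are. When both are in, swing the rack's keeper bar over the rows until it snaps home behind its roller catch, and do not disturb the oil can, tape roll or screwdriver.

Things in the scene. Friction and masses are not known exactly. Their poses are not given: they have to be found in the camera images.
- short_nut: loose square steel coupling nut, 24 x 24 mm section, 44 mm long, about 0.13 kg, dark bore showing at each end. Origin at its centre, x along its length. It starts lying across the tray, so its ends are too close to the tray's long walls for fingers: there it can only be taken by its sides
- long_nut: the same but 60 mm long, about 0.17 kg; origin at its centre, x along its length. It also starts lying across the tray; which of the two lies where in the tray changes
- short_mate: loose 44 mm nut already lying in one slot of the rack (origin at its centre, x along its length). Which row it is in changes: this row is the row for short nuts
- long_mate: loose 60 mm nut already lying in one slot of the other row (origin at its centre, x along its length): that row is the row for long nuts
- tray: fixed black open parts tray, outside 208 (its x) x 76 (its y) x 30 mm high, walls and floor 4 mm. Origin: centre of its underside. The nuts lie across it, along its y, about 84 mm apart; their tops are 2 mm below the rim. The bench between tray and rack is clear: a place to put a nut down
- rack: fixed rack, plywood board 150 (x) x 235 (y) x 6 mm. Origin: middle of the rows, at bench height. Two like rows (black combs) run along its y, at x = -46 mm (near) and +46 mm (far); each has two slots, y = +17.5 and -17.5 mm. A nut lies in a slot along the rack's x, its ends sticking out past the comb on both sides. A catch bracket 34 x 8 mm, 61 mm high, stands at x = -8, y = -116 mm
- slot_near_left (a point): centre of the slot floor, 20 mm above the bench, in the rack's near (-x) row, left (+y) slot (an empty slot is one with no nut over it). All slots are alike: 29 mm wide between teeth that are 20 mm long in x, 6 mm thick and 42 mm high from the bench; the floor is 24 mm long in x. A nut in it has its centre at 32 mm, its top at 44 mm
- slot_near_right (a point): centre of the slot floor, 20 mm above the bench, in the rack's near (-x) row, right (-y) slot (an empty slot is one with no nut over it). Neighbouring nuts in a row stand only 11 mm apart, too close for a finger, so in a slot a nut must be held by its ends; 40 mm lie between a short nut in one row and a long one in the other
- slot_far_left (a point): centre of the slot floor, 20 mm above the bench, in the rack's far (+x) row, left (+y) slot (an empty slot is one with no nut over it)
- slot_far_right (a point): centre of the slot floor, 20 mm above the bench, in the rack's far (+x) row, right (-y) slot (an empty slot is one with no nut over it)
- keeper (a joint): bar's angle, rad: 0 = shut, along the rack's -y from its pivot, over the inner ends of all four nuts; grows to 2.05 as it opens, clockwise from above, to the rack's -x. Stays where left. Aluminium, 64 mm wide, 6 thick, underside 47 mm up. From 0.08 its nose rides up a sprung roller (about 4 N at the knob); let go before 0.039 rad it springs back, past that it snaps to the stop at 0
- keeper_hinge (a point): on the keeper's vertical pivot axis, at the bar's top (53 mm above the bench); on the rack at x = 0, y = +90 mm
- keeper_knob (a point): top centre of the black upright knob near the bar's tip: 16 mm diameter, 34 mm high, top 87 mm above the bench, 160 mm from the pivot axis. It can be pinched from above or pushed from the side
- oil_can: bystander: green can, 60 mm diameter, 110 mm high, origin at its underside
- tape_roll: bystander: grey roll of tape lying flat, 90 mm diameter, 24 mm high, origin at its underside
- driver: bystander: screwdriver lying on the bench, origin at its underside, along its x
Things that resemble listed ones, but are neither listed nor needed, are in the scene too. What is shaped like the long_nut but yellow is not meant. Leave any brown look-alike of the short_nut alone.

How it is judged:
On the way, in this order (a step that is already met when the one before it is completed fails the run):
1. both nuts lie in the slots beside their mates, the keeper bar still open (horizontal distance between short_nut and short_mate between 0.03 and 0.04 m and z of short_nut in the frame of rack between 0.029 and 0.035 m and (x of short_nut in the frame of rack between -0.055 and -0.037 m or x of short_nut in the frame of rack between 0.037 and 0.055 m) and y of short_nut in the frame of rack between -0.024 and 0.024 m and angle between the x axis of each of short_nut, short_mate, long_nut, long_mate and the x axis of rack, either way round below 0.12 rad and distance of each of short_mate, long_mate from where it was at the start of the episode below 0.012 m and z of short_mate in the frame of rack between 0.029 and 0.035 m and linear speed of each of short_nut, short_mate, long_nut, long_mate below 0.02 m/s and horizontal distance between long_nut and long_mate between 0.03 and 0.04 m and z of long_nut in the frame of rack between 0.029 and 0.035 m and (x of long_nut in the frame of rack between -0.055 and -0.037 m or x of long_nut in the frame of rack between 0.037 and 0.055 m) and y of long_nut in the frame of rack between -0.024 and 0.024 m and z of long_mate in the frame of rack between 0.029 and 0.035 m and value of joint keeper above 0.5 rad), for 0.2 s.
2. the keeper bar is shut behind its roller (value of joint keeper below 0.025 rad), for 0.2 s.
At the end, for the whole second after the job is handed in: each nut rests flat and square (0.12 rad) in the free slot by its like: 30-40 mm centre to centre, within 9 mm of the row line and 24 mm of the rack's middle, centre 29-35 mm high; the nuts already there as flat and square, within 12 mm of their start; keeper within 0.025 rad of shut (horizontal distance between short_nut and short_mate between 0.03 and 0.04 m and z of short_nut in the frame of rack between 0.029 and 0.035 m and (x of short_nut in the frame of rack between -0.055 and -0.037 m or x of short_nut in the frame of rack between 0.037 and 0.055 m) and y of short_nut in the frame of rack between -0.024 and 0.024 m and angle between the x axis of each of short_nut, short_mate, long_nut, long_mate and the x axis of rack, either way round below 0.12 rad and distance of each of short_mate, long_mate from where it was at the start of the episode below 0.012 m and z of short_mate in the frame of rack between 0.029 and 0.035 m and linear speed of each of short_nut, short_mate, long_nut, long_mate below 0.02 m/s and horizontal distance between long_nut and long_mate between 0.03 and 0.04 m and z of long_nut in the frame of rack between 0.029 and 0.035 m and (x of long_nut in the frame of rack between -0.055 and -0.037 m or x of long_nut in the frame of rack between 0.037 and 0.055 m) and y of long_nut in the frame of rack between -0.024 and 0.024 m and z of long_mate in the frame of rack between 0.029 and 0.035 m and value of joint keeper below 0.025 rad); the robot touches nothing.
It fails at once if a bystander (oil can, tape roll or screwdriver) is moved more than 30 mm (distance of any of oil_can, tape_roll, driver from where it was at the start of the episode above 0.03 m).
It also fails if it takes over 72 s, if anything falls off the work surface, if the arm or the gripper's body presses on something with over 40 N, if the wrist force passes 120 N, or if a joint passes its speed limit or range.

ROBOT

A 7-joint arm with a two-finger parallel gripper is mounted at the origin on the work surface. World frame = base frame: x ahead of the robot, y to its left, z up, the work surface at z = 0. Lengths are in m, angles in rad, forces in N, time in s.
With the tool pointing down it reaches from about 0.425 to 0.925 m from the base axis. Payload 6.8 kg.
Tool frame: the origin (TCP) lies midway between the tips of the shut fingers; the grasp point (between the pads) lies bot.grip_point_offset behind it (bot.grip_point_offset is the distance from the TCP to the grasp point, in m); z points along the fingers, y is the line along which they close (so a half turn about z gives the same grasp; the last joint's range is limited). The gripper opens to 85 mm and grips with 20 to 120 N. Pads are 22 mm wide; open, the fingers measure 114 mm over their backs; the gripper's body (76 mm by 85 mm) begins 54 mm behind the grasp point. The pads swing forward as they close: fully open they stand 13 mm farther back than shut.
Start: joints at [-1.446, 0.477, 0.022, 1.555, -0.011, 1.109, -0.083], TCP at [0.156, 0.657, 0.231] pointing down, gripper open.
Joint ranges: [-2.96, 2.96], [-0.34, 2.1], [-1.41, 1.46], [0.24, 2.44], [-1.37, 4.51], [0.17, 1.92], [-2.96, 2.96]. Speed limits (rad/s): [2.39, 2.39, 3.14, 3.14, 3.14, 3.14, 3.14].

INTERFACE

Orientations are given as a unit quaternion [w, x, y, z].
In Python, from station import get_obs, cams, job, bot gives the robot as it stands.
- The arm moves only by the tool arm_command, never from a script. Its argument "rows" is a list that holds one entry, the list of rows, each a list of 5 numbers: the finger opening in mm, from 0 to 85.4, then the shift along the world's x, y, z in units of 60 mm (1.0 is 60 mm), then the turn about the world's z in units of 0.08 rad (1.0 is 0.08 rad). In form: [[[grip, x, y, z, turn], ...]]. A call has exactly 10 rows; each row shifts and turns the commanded pose from where the row before left it; what a row does not reach is not made up. A row lasts 1/8 s, in which the tool goes at most 62.5 mm and 10.7 degrees, less where a joint would pass 70% of its speed; a pose out of reach is approached as far as the arm can. A call with a number of a shift or a turn outside -1 to 1 is refused whole. A call with a gripper value outside its range is refused whole. The fingers move at their own pace and stop on an object; "newtons" is the grip in N (left out, the last holds). Time passes only in rows, so rows that do not move let the fingers close, or fill a call up. It gives the time, the measured TCP pose, the force, the opening and the grip force at its end, in the units of the state.
- get_obs(): the state, without advancing time (a new reading comes with each control period).
- cams.read_camera(name): name is "scene" or "side" or "wrist"; returns the picture (400x640x3 uint8, red, green, blue); there is no depth.
- cams.camera_params(name): a dict with "K" (3x3 intrinsics, pixels), "extrinsics" (4x4, takes a point from camera to world coordinates). Camera axes: x right, y down, z forward; pixel columns grow to the right and rows downward; lengths in m; the calibration is good to about 2 mm. The wrist camera is an equidistant fisheye: a pixel r from the principal point sees the ray r / f radians off the axis. A picture is of the moment at which its call begins: read the wrist's pose just before it. camera_params takes no time and is no camera call; for the wrist camera it gives the pose at the moment of the call.
- job.hand_in(): hands the job in; it is judged then, once.
The state is a dict: "t": time; "q": joint angles; "joint_vel": joint speeds; "joint_torque": joint torques, N m; "eef_pos": TCP position; "tool_rot": TCP orientation; "contact_force": force on the tool from outside, world axes, zero at the start; "torque": the same for the moment, N m; "gripper_width": opening from 0.0 (shut) to 1.0 (fully open); "grasp_force": force on a finger pad.
Only numpy, scipy, OpenCV 4.12 (cv2) and the standard library are available. Lean on these libraries where they do the work, as an engineer would, in place of code of your own. Each camera call takes 0.05 s, during which the arm holds its last target. There are 200 camera calls.

## Working session

There is one attempt and no reset: what is moved stays moved. The work goes in short steps, Python scripts to look and compute and a tool call to move; the robot and the scene stay as the last step left them, time stands still between calls to the robot, and variables do not carry over. Pictures are saved under pics/ and viewed, at most 10 in all, crops included, and the job is handed in when it is done.

Besides the shell and the picture viewer there is one more tool, called after ">>>" by a JSON object that holds its "fn" and its "kwargs", one argument or row to a line. arm_command: Moves the arm, as the interface text tells. Its arguments: {"type":"object","properties":{"rows":{"type":"array"},"newtons":{"type":"number"}},"required":["rows"]}

```bash
mkdir -p pics
cat > h.py <<'E'
import numpy as np, cv2
from station import get_obs, cams, job, bot
def grab(n,f=None):
    P=cams.camera_params(n); im=cams.read_camera(n)
    if f: cv2.imwrite('pics/'+f,im[:,:,::-1])
    return im,np.array(P['K']),np.array(P['extrinsics'])
def ray(K,T,u,v,fish=False):
    x=(u-K[0,2])/K[0,0]; y=(v-K[1,2])/K[1,1]
    if fish:
        r=np.hypot(x,y); s=np.sin(r)/r if r>1e-9 else 1; d=np.array([x*s,y*s,np.cos(r)])
    else: d=np.array([x,y,1.])
    return T[:3,3],T[:3,:3]@d
def onz(K,T,u,v,z,fish=False):
    o,d=ray(K,T,u,v,fish); return o+d*(z-o[2])/d[2]
def proj(K,T,p,fish=False):
    c=np.linalg.inv(T)@np.r_[p,1]; c=c[:3]
    if fish:
        r=np.hypot(c[0],c[1]); th=np.arctan2(r,c[2]); return K[0,0]*th*c[0]/r+K[0,2],K[1,1]*th*c[1]/r+K[1,2]
    return K[0,0]*c[0]/c[2]+K[0,2],K[1,1]*c[1]/c[2]+K[1,2]
E
python3 - <<'E'
from h import *
a=[grab(n) for n in ('scene','side','wrist')]
for i,n in enumerate(('scene','side','wrist')):
    cv2.imwrite(f'pics/{n}0.png',a[i][0][:,:,::-1]); print(n,a[i][1].tolist(),a[i][2].round(3).tolist())
o=get_obs(); print(o['t'],o['eef_pos'],o['tool_rot'],o['contact_force'],bot.grip_point_offset)
E
```

```text
scene [[413.01680258329725, 0.0, 321.0902832994024], [0.0, 413.01680258329725, 195.83708498789122], [0.0, 0.0, 1.0]] [[0.368, 0.731, -0.574, 1.091], [0.93, -0.285, 0.234, -0.35], [0.007, -0.62, -0.785, 0.763], [0.0, 0.0, 0.0, 1.0]]
side [[367.79578524483355, 0.0, 326.8408706893327], [0.0, 367.79578524483355, 206.95507202581746], [0.0, 0.0, 1.0]] [[-0.832, -0.381, 0.404, 0.261], [-0.555, 0.55, -0.624, 0.378], [0.015, -0.744, -0.668, 0.647], [0.0, 0.0, 0.0, 1.0]]
wrist [[309.70691628693146, 0.0, 317.2805955760406], [0.0, 309.70691628693146, 201.94768204316685], [0.0, 0.0, 1.0]] [[0.23, 0.922, 0.312, 0.076], [0.973, -0.218, -0.075, 0.676], [-0.001, 0.32, -0.947, 0.372], [0.0, 0.0, 0.0, 1.0]]
0.15 [0.15566588 0.65636898 0.2305585 ] [-4.05072586e-05  1.16164441e-01  9.93229755e-01 -6.88734090e-04] [-0.57136848 -0.40163706  0.08891273] 0.0187
```

View pics/scene0.png

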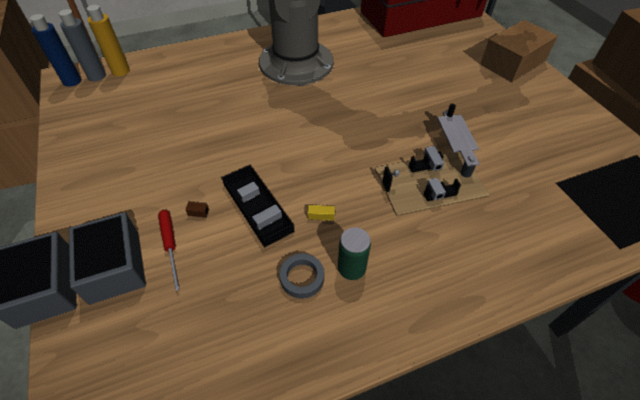

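View pics/side0.png

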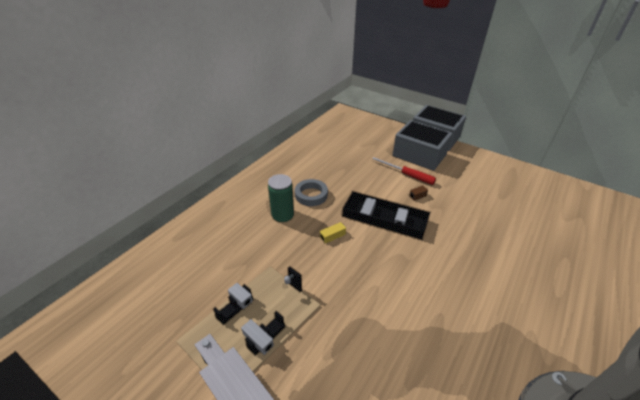

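The scene view shows the tray at (257,205) with two steel nuts at (248,191) and (267,215). The rack is at (435,180) with mates at (432,158) and (437,188), and the keeper is open at (460,140). Look-alikes are the yellow nut (321,213), to be ignored, and the brown short nut (197,209), to be left alone. The candidates are the two grey nuts in the tray, which I'll check in a crop.

Run:
```python
from h import *
im=cv2.imread('pics/scene0.png'); s=cv2.imread('pics/side0.png')
c=lambda i,x,y,w,h:cv2.resize(i[y:y+h,x:x+w],(400,300),interpolation=cv2.INTER_CUBIC)
o=np.vstack([np.hstack([c(im,210,160,100,75),c(im,375,120,120,90)]),np.hstack([c(s,335,180,100,75),c(s,195,260,140,105)])])
cv2.imwrite('pics/crop1.png',o)
P=cams.camera_params('scene');K=np.array(P['K']);T=np.array(P['extrinsics'])
print(proj(K,T,[.156,.657,.23]),proj(K,T,[0,0,0]))
for n,p in dict(tc=(257,205,.03),n1=(248,191,.028),n2=(267,215,.028),yellow=(321,213,.02),m1=(432,158,.044),m2=(437,188,.044),can=(354,270,0),roll=(301,275,.02),drv=(168,240,.01)).items(): print(n,onz(K,T,*p).round(3))
```

```text
(np.float64(525.1164579255134), np.float64(-26.006178285161297)) (np.float64(295.2481150448645), np.float64(61.921275095131364))
tc [ 0.526 -0.274  0.03 ]
n1 [ 0.479 -0.282  0.028]
n2 [ 0.559 -0.261  0.028]
yellow [ 0.592 -0.147  0.02 ]
m1 [0.553 0.155 0.044]
m2 [0.638 0.117 0.044]
can [ 0.738 -0.131  0.   ]
roll [ 0.719 -0.24   0.02 ]
drv [ 0.532 -0.475  0.01 ]
```

View pics/crop1.png

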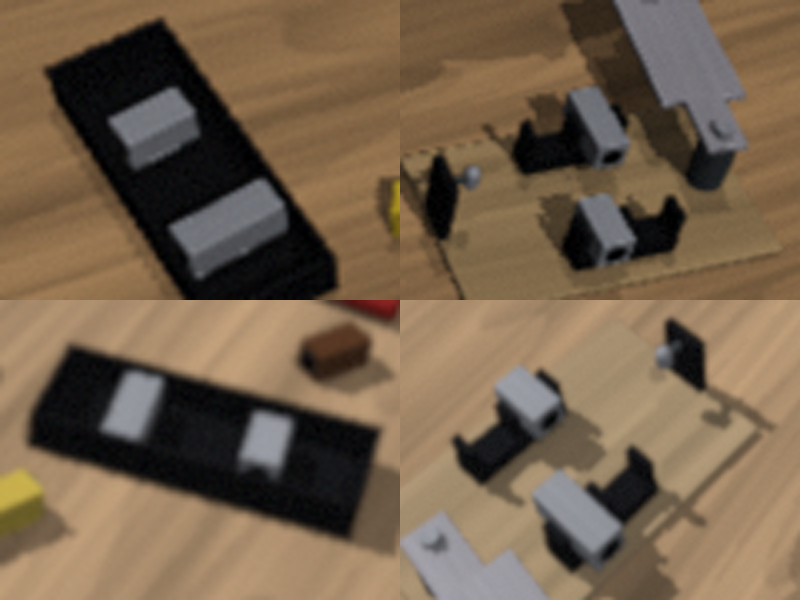

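Long nut to take: far one in the tray, (267,215). Short nut: near one, (248,191). The long mate is near-left in the rack and the short mate far-right, so the long nut goes near-right and the short one far-left. I'll go over the rack for a wrist look.

>>> {"fn": "arm_command", "kwargs": {
  "rows": [
    [[85,0.37,-0.4,0,-0.78],[85,0.37,-0.4,0,-0.78],[85,0.37,-0.4,0,-0.78],[85,0.37,-0.4,0,-0.78],[85,0.37,-0.4,0,-0.78],[85,0.37,-0.4,0,-0.78],[85,0.37,-0.4,0,-0.78],[85,0.37,-0.4,0,-0.78],[85,0.37,-0.4,0,-0.78],[85,0.37,-0.4,0,-0.78]]
  ]
}}

```text
t: 1.4
eef_pos: [0.3792, 0.4152, 0.2313]
tool_rot: [0.0, 0.417, 0.909, 0.0]
contact_force: [1.0, 0.4, 1.0]
gripper_width: 0.998
grasp_force: 0.0
```

>>> {"fn": "arm_command", "kwargs": {
  "rows": [
    [[85,0.41,-0.45,0,-0.88],[85,0.41,-0.45,0,-0.88],[85,0.41,-0.45,0,-0.88],[85,0.41,-0.45,0,-0.88],[85,0.41,-0.45,0,-0.88],[85,0.41,-0.45,0,-0.88],[85,0.41,-0.45,0,-0.88],[85,0.41,-0.45,0,-0.88],[85,0,0,0,0],[85,0,0,0,0]]
  ]
}}

```text
t: 2.65
eef_pos: [0.5744, 0.2007, 0.2311]
tool_rot: [-0.0, 0.652, 0.758, -0.0]
contact_force: [-0.5, -0.2, 0.4]
gripper_width: 0.995
grasp_force: 0.0
```

Run:
```python
from h import *
im,K,T=grab('wrist','w1.png'); np.savez('w1.npz',im=im,K=K,T=T)
o=get_obs(); print(o['t'],o['eef_pos'],o['q'].round(2),o['contact_force'])
```

```text
2.7 [0.57404039 0.20137089 0.23109344] [-0.78  0.39  0.45  1.75 -0.19  1.05 -0.11] [0.09676697 1.28403049 0.16890972]
```

View pics/w1.png

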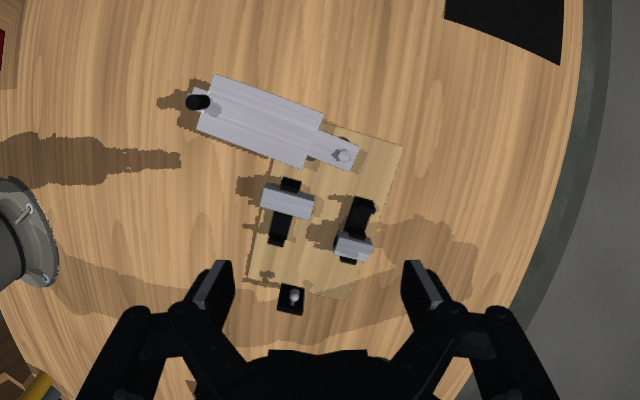

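The wrist view shows the long mate at (287,199), short mate at (353,247), knob at (198,102), hinge at (343,155), and catch bracket at (291,299). Now I'll measure the rack.

```bash
cat >> h.py <<'E'
def blobs(im,K,T,box,z,fish=True,vmin=130,amin=40):
    """grey bright blobs in box (u0,v0,u1,v1); min-area rect in world plane z"""
    u0,v0,u1,v1=box; hsv=cv2.cvtColor(im,cv2.COLOR_RGB2HSV)[v0:v1,u0:u1]
    m=((hsv[...,1]<70)&(hsv[...,2]>vmin)).astype(np.uint8)
    out=[]
    for c in cv2.findContours(m,cv2.RETR_EXTERNAL,cv2.CHAIN_APPROX_NONE)[0]:
        if cv2.contourArea(c)<amin: continue
        w=np.array([onz(K,T,p[0][0]+u0,p[0][1]+v0,z,fish)[:2] for p in c])
        (cx,cy),(a,b),ang=cv2.minAreaRect((w*1000).astype(np.float32)); ang=np.radians(ang)
        if b>a: a,b,ang=b,a,ang+np.pi/2
        ang=(ang+np.pi/2)%np.pi-np.pi/2
        out.append((cx.__round__(1),cy.__round__(1),round(a,1),round(b,1),round(ang,3)))
    return out
E
python3 - <<'E'
from h import *
d=np.load('w1.npz'); im,K,T=d['im'],d['K'],d['T']
for p in [(287,199),(287,210),(353,240),(353,256),(265,208)]: print(p,im[p[1],p[0]])
for vm in (130,150,170): print(vm,blobs(im,K,T,(245,180,320,225),.044,vmin=vm),blobs(im,K,T,(330,220,380,270),.044,vmin=vm))
print('knob',onz(K,T,198,102,.087,True),'hinge',onz(K,T,343,155,.053,True),'bracket',onz(K,T,291,299,.061,True))
print([onz(K,T,u,v,.006,True).round(3) for u,v in [(403,147),(246,280),(348,300)]])
E
```

```text
(287, 199) [149 153 160]
(287, 210) [151 154 161]
(353, 240) [74 76 80]
(353, 256) [127 130 137]
(265, 208) [113 105  98]
130 [(544.7, 165.3, 59.1, 23.9, np.float64(-0.135))] [(629.9, 119.2, 43.6, 23.2, np.float64(-0.126))]
150 [(545.0, 165.7, 58.7, 23.0, np.float64(-0.167))] [(641.8, 111.7, 18.4, 11.2, np.float64(-0.084))]
170 [] []
knob [0.44921197 0.26958348 0.087     ] hinge [0.59704693 0.23133417 0.053     ] bracket [0.56470866 0.04847051 0.061     ]
[array([0.673, 0.246, 0.006]), array([0.498, 0.029, 0.006]), array([0.648, 0.018, 0.006])]
```

>>> {"fn": "arm_command", "kwargs": {
  "rows": [
    [[85,-0.1,-0.78,0,0.14],[85,-0.1,-0.78,0,0.14],[85,-0.1,-0.78,0,0.14],[85,-0.1,-0.78,0,0.14],[85,-0.1,-0.78,0,0.14],[85,-0.1,-0.78,0,0.14],[85,-0.1,-0.78,0,0.14],[85,-0.1,-0.78,0,0.14],[85,-0.1,-0.78,0,0.14],[85,0,0,0,0]]
  ]
}}

```text
t: 3.95
eef_pos: [0.5193, -0.2238, 0.2317]
tool_rot: [0.001, 0.615, 0.789, -0.0]
contact_force: [-0.3, 0.1, 0.9]
gripper_width: 0.999
grasp_force: 0.0
```

Run:
```python
from h import *
im,K,T=grab('wrist','w2.png')
o=get_obs(); q=o['tool_rot'];print(o['t'],o['eef_pos'],2*np.arctan2(q[2],q[1])-np.pi/2)
for n in ((.559,-.261,.028),(.479,-.282,.028)):
    u,v=map(int,proj(K,T,n,True)); print(u,v,[blobs(im,K,T,(u-40,v-40,u+40,v+40),.028,vmin=vm) for vm in (110,125,140)])
```

```text
4.0 [ 0.52011567 -0.22107657  0.23139928] 0.24962431615782243
341 211 [[(554.0, -260.6, 57.6, 23.0, np.float64(-1.346))], [(553.9, -260.6, 57.4, 22.2, np.float64(-1.337))], [(553.9, -260.7, 57.3, 22.0, np.float64(-1.334))]]
272 211 [[(471.3, -279.2, 45.9, 26.3, np.float64(-1.34))], [(470.8, -280.1, 42.2, 25.2, np.float64(-1.325))], [(470.8, -280.6, 41.0, 24.2, np.float64(-1.315))]]
```

View pics/w2.png

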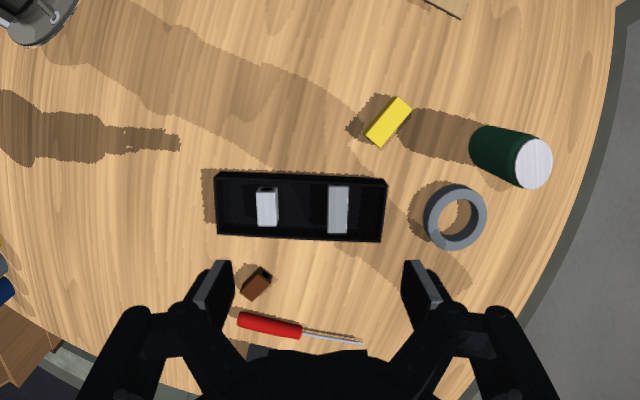

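Tray nuts from the wrist view: long at (338,209) → (0.554, -0.261), short at (267,206) → (0.471, -0.280), tray yaw 0.23. Next, grasp the long nut by its sides.

>>> {"fn": "arm_command", "kwargs": {
  "rows": [
    [[50,0.19,-0.22,-0.6,-0.08],[50,0.19,-0.22,-0.6,-0.08],[50,0.19,-0.22,-0.6,-0.08],[50,0,0,-0.6,0],[50,0,0,-0.6,0],[50,0,0,-0.4,0],[50,0,0,-0.34,0],[50,0,0,0,0],[20,0,0,0,0],[20,0,0,0,0]]
  ],
  "newtons": 50
}}

```text
t: 5.25
eef_pos: [0.5557, -0.2603, 0.0083]
tool_rot: [0.001, 0.62, 0.784, 0.0]
contact_force: [-0.2, 0.1, -2.3]
gripper_width: 0.268
grasp_force: 49.2
```

>>> {"fn": "arm_command", "kwargs": {
  "rows": [
    [[20,0,0,0,0],[20,0,0,0,0],[20,0,0,0.5,0],[20,0,0,0.5,0],[20,0,0,0.3,0],[20,0,0.4,0,0.95],[20,-0.1,0.4,0,0.95],[20,-0.1,0.4,0,0.95],[20,-0.1,0.4,0,0.95],[20,-0.1,0.3,0,0.95]]
  ]
}}

```text
t: 6.5
eef_pos: [0.5301, -0.1437, 0.0846]
tool_rot: [-0.0, 0.458, 0.889, 0.0]
contact_force: [0.8, -1.0, -2.4]
gripper_width: 0.268
grasp_force: 49.6
```

>>> {"fn": "arm_command", "kwargs": {
  "rows": [
    [[20,-0.03,0.11,0,1],[20,-0.03,0.11,0,1],[20,-0.03,0.11,0,1],[20,-0.03,0.11,0,1],[20,-0.03,0.11,0,1],[20,-0.03,0.11,0,1],[20,-0.03,0.11,0,1],[20,-0.03,0.11,0,1],[20,-0.03,0.11,0,1],[20,-0.03,0.11,0,1]]
  ]
}}

```text
t: 7.75
eef_pos: [0.5123, -0.0796, 0.085]
tool_rot: [0.0, 0.077, 0.997, -0.0]
contact_force: [0.7, 0.6, -1.7]
gripper_width: 0.269
grasp_force: 49.6
```

>>> {"fn": "arm_command", "kwargs": {
  "rows": [
    [[20,0,0,-0.5,0.4],[20,0,0,-0.5,0],[20,0,0,-0.25,0],[20,0,0,-0.07,0],[20,0,0,0,0],[60,0,0,0,0],[60,0,0,0,0],[60,0,0,0,0],[60,0,0,0.5,0],[82,0,0,0.8,0]]
  ]
}}

```text
t: 9.0
eef_pos: [0.5116, -0.0799, 0.0836]
tool_rot: [-0.002, 0.063, 0.998, -0.0]
contact_force: [1.3, 0.0, 1.8]
gripper_width: 0.89
grasp_force: 0.0
```

>>> {"fn": "arm_command", "kwargs": {
  "rows": [
    [[84,0,0,0,-0.98],[84,0,0,0,-0.98],[84,0,0,0,-0.98],[84,0,0,0,-0.98],[84,0,0,0,-0.98],[84,0,0,0,-0.98],[84,0,0,0,-0.98],[84,0,0,0,-0.98],[84,0,0,0,-0.98],[84,0,0,0,-0.98]]
  ]
}}

```text
t: 10.25
eef_pos: [0.5128, -0.0799, 0.0839]
tool_rot: [0.0, 0.441, 0.898, 0.0]
contact_force: [-0.0, 1.1, 0.2]
gripper_width: 0.988
grasp_force: 0.0
```

>>> {"fn": "arm_command", "kwargs": {
  "rows": [
    [[84,0,0,0,-0.98],[84,0,0,0,-0.98],[84,0,0,0,-0.98],[84,0,0,0,-0.98],[84,0,0,0,-0.98],[84,0,0,0,-0.98],[84,0,0,0,-0.98],[84,0,0,0,-0.98],[84,0,0,0,-0.98],[84,0,0,0,-0.98]]
  ]
}}

```text
t: 11.5
eef_pos: [0.5128, -0.0799, 0.0839]
tool_rot: [-0.0, 0.75, 0.661, 0.0]
contact_force: [-0.1, 0.6, 0.7]
gripper_width: 0.979
grasp_force: 0.0
```

Run:
```python
from h import *
im,K,T=grab('wrist','w3.png')
o=get_obs(); q=o['tool_rot'];print(o['t'],o['eef_pos'],2*np.arctan2(q[2],q[1])-np.pi/2,o['q'].round(2))
u,v=map(int,proj(K,T,(.511,-.08,.024),True)); print(u,v,[blobs(im,K,T,(u-70,v-60,u+70,v+60),.024,vmin=vm,amin=200) for vm in (110,125,140)])
```

```text
11.55 [ 0.51276338 -0.07978948  0.08382127] -0.12892588285842588 [-0.44  0.49  0.6   2.08 -0.43  0.69  0.32]
314 222 [[(516.1, -78.9, 58.7, 22.9, np.float64(-0.126))], [(516.2, -79.3, 58.4, 22.9, np.float64(-0.113))], [(516.4, -79.7, 57.8, 22.9, np.float64(-0.1))]]
```

View pics/w3.png

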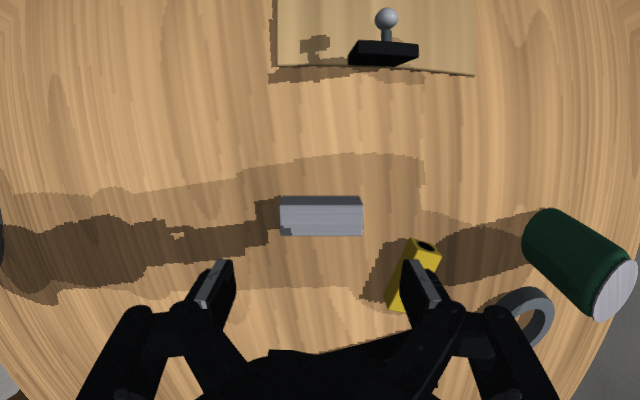

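The wrist view shows the long nut at (321,216) on the bench with the yellow nut at (415,275), clear of the fingers. Now to grip the ends.

>>> {"fn": "arm_command", "kwargs": {
  "rows": [
    [[78,0.05,0,-0.4,0],[76,0,0,-0.4,0],[76,0,0,-0.4,0],[76,0,0,-0.17,0],[76,0,0,0,0],[55,0,0,0,0],[55,0,0,0,0],[55,0,0,0,0],[55,0,0,0,0],[55,0,0,0,0]]
  ],
  "newtons": 60
}}

```text
t: 12.8
eef_pos: [0.5165, -0.0801, 0.0026]
tool_rot: [0.001, 0.749, 0.662, 0.001]
contact_force: [-1.5, 1.0, 6.1]
gripper_width: 0.687
grasp_force: 65.4
```

>>> {"fn": "arm_command", "kwargs": {
  "rows": [
    [[55,0,0,0.5,0],[55,0,0,0.6,0],[55,0,0.1,0.4,0],[55,0.07,0.6,0,0],[55,0.08,0.7,0,0],[55,0.08,0.7,0,0],[55,0.08,0.7,0,0],[55,0.08,0.7,0,0],[55,0,0,0,0],[55,0,0,0,0]]
  ]
}}

```text
t: 14.05
eef_pos: [0.5388, 0.1296, 0.0916]
tool_rot: [0.0, 0.749, 0.662, -0.0]
contact_force: [-0.3, 0.4, -2.4]
gripper_width: 0.69
grasp_force: 66.0
```

Run:
```python
from h import *
im,K,T=grab('wrist','w4.png')
o=get_obs(); q=o['tool_rot'];print(o['t'],o['eef_pos'],2*np.arctan2(q[2],q[1])-np.pi/2,o['gripper_width'])
zt=o['eef_pos'][2]-.0026+.024
for n,p in dict(held=(.54,.131,zt),mate=(.5447,.1653,.044),smate=(.63,.119,.044)).items():
    u,v=map(int,proj(K,T,p,True)); b=70 if n=='held' else 55
    print(n,u,v,[blobs(im,K,T,(max(0,u-b),max(0,v-b),u+b,v+b),p[2],vmin=vm,amin=200) for vm in (110,130)])
```

```text
14.1 [0.53884199 0.12890816 0.09165332] -0.12474108992244504 0.6852973516212509
held 318 285 [[(540.3, 139.3, 57.7, 7.7, np.float64(-0.121))], [(540.1, 139.2, 57.0, 7.5, np.float64(-0.114))]]
mate 319 176 [[(544.6, 166.4, 59.4, 26.7, np.float64(-0.121))], [(544.5, 165.1, 59.0, 23.7, np.float64(-0.135))]]
smate 446 226 [[(629.7, 120.0, 43.0, 23.6, np.float64(-0.131))], [(629.8, 120.0, 42.7, 23.6, np.float64(-0.131))]]
```

View pics/w4.png

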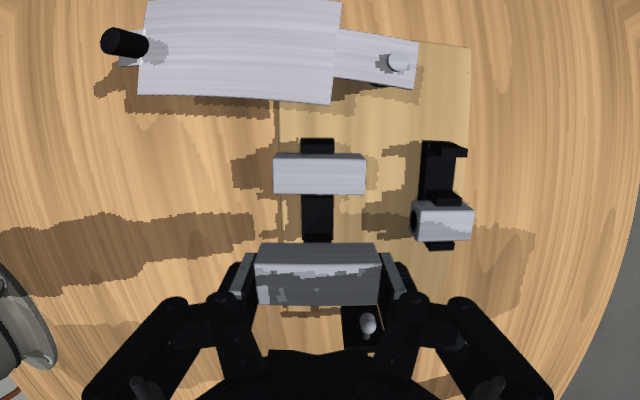

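The held nut's top face spans rows 268–304 around column 318, with the mate at (319,174). I'll cast those edges.

Run:
```python
from h import *
P=cams.camera_params('wrist');K=np.array(P['K']);T=np.array(P['extrinsics'])
print(get_obs()['eef_pos'])
for p in [(318,268,.113),(318,304,.113),(318,244,.089)]: print(onz(K,T,*p,True).round(4))
```

```text
[0.53884199 0.12890816 0.09165332]
[0.5408 0.14   0.113 ]
[0.5383 0.1196 0.113 ]
[0.5408 0.1401 0.089 ]
```

>>> {"fn": "arm_command", "kwargs": {
  "rows": [
    [[55,0,0.03,0,0],[55,0,0,-0.3,0],[55,0,0,-0.3,0],[55,0,0,-0.2,0],[55,0,0,-0.1,0],[55,0,0,-0.1,0],[55,0,0,-0.08,0],[55,0,0,-0.05,0],[55,0,0,0,0],[55,0,0,0,0]]
  ]
}}

```text
t: 15.35
eef_pos: [0.5393, 0.1319, 0.0239]
tool_rot: [0.0, 0.749, 0.662, 0.0]
contact_force: [0.1, 0.0, -2.5]
gripper_width: 0.689
grasp_force: 66.0
```

>>> {"fn": "arm_command", "kwargs": {
  "rows": [
    [[55,0,0,-0.02,0],[55,0,0,0,0],[74,0,0,0,0],[74,0,0,0,0],[74,0,0,0,0],[74,0,0,0,0],[74,0,0,0.3,0],[74,0,0,0.6,0],[74,0,0,0.6,0],[74,0,0,0.6,0]]
  ]
}}

```text
t: 16.6
eef_pos: [0.5392, 0.1316, 0.1508]
tool_rot: [0.0, 0.75, 0.662, 0.0]
contact_force: [0.5, -0.3, 0.2]
gripper_width: 0.864
grasp_force: 0.0
```

Run:
```python
from h import *
im,K,T=grab('wrist','w5.png')
o=get_obs(); q=o['tool_rot'];print(o['t'],o['eef_pos'],2*np.arctan2(q[2],q[1])-np.pi/2,o['gripper_width'])
for n,p in dict(held=(.54,.131,.044),mate=(.5447,.1653,.044),smate=(.63,.119,.044)).items():
    u,v=map(int,proj(K,T,p,True))
    print(n,u,v,[blobs(im,K,T,(u-45,v-25,u+45,v+25),p[2],vmin=vm,amin=200) for vm in (80,110,130)])
```

```text
16.65 [0.54191788 0.13179118 0.15504548] -0.12496014724715354 0.8647909134588337
held 318 201 [[(539.8, 135.3, 60.5, 28.7, np.float64(-0.102))], [(539.6, 132.8, 59.8, 24.1, np.float64(-0.124))], [(540.0, 133.2, 59.1, 23.2, np.float64(-0.124))]]
mate 318 161 [[(544.4, 166.0, 60.0, 25.9, np.float64(-0.119))], [(544.4, 165.2, 59.7, 23.7, np.float64(-0.138))], [(544.7, 164.8, 59.1, 23.5, np.float64(-0.123))]]
smate 421 202 [[(629.9, 121.7, 43.5, 27.2, np.float64(-0.127))], [(630.0, 120.4, 43.0, 24.5, np.float64(-0.132))], [(630.1, 119.9, 42.7, 22.9, np.float64(-0.114))]]
```

View pics/w5.png

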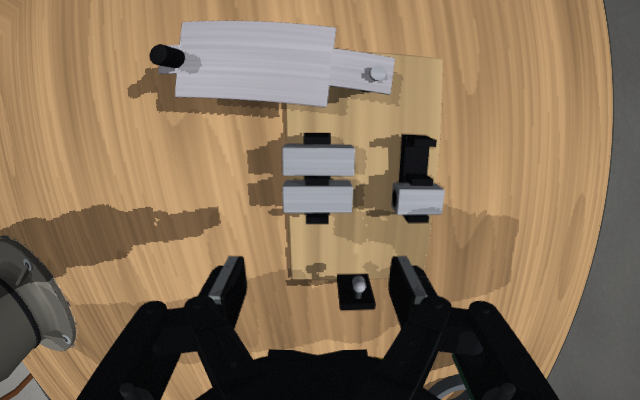

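Picture w5 shows the long nut seated beside its mate: tops at (318,197) and (318,160), 32 mm apart and square. Now the short nut.

>>> {"fn": "arm_command", "kwargs": {
  "rows": [
    [[60,-0.12,-0.76,0,0.5],[50,-0.12,-0.76,0,0.5],[50,-0.12,-0.76,0,0.5],[50,-0.12,-0.76,0,0.5],[50,-0.13,-0.76,0,0.5],[50,-0.13,-0.76,0,0.5],[50,-0.13,-0.76,0,0.5],[50,-0.13,-0.77,0,0.5],[50,-0.13,-0.77,0,0.45],[50,0,0,0,0]]
  ]
}}

```text
t: 17.9
eef_pos: [0.4696, -0.2845, 0.1499]
tool_rot: [0.001, 0.623, 0.782, -0.001]
contact_force: [0.3, 0.0, -0.3]
gripper_width: 0.586
grasp_force: 0.0
```

Run:
```python
from h import *
im,K,T=grab('wrist')
o=get_obs(); q=o['tool_rot'];print(o['t'],o['eef_pos'],2*np.arctan2(q[2],q[1])-np.pi/2,o['gripper_width'])
u,v=map(int,proj(K,T,(.471,-.28,.028),True)); print(u,v,[blobs(im,K,T,(u-45,v-45,u+45,v+45),.028,vmin=vm,amin=200) for vm in (80,110,130)])
```

```text
17.95 [ 0.47048243 -0.28189407  0.14943377] 0.22782431062324204 0.5902082732101048
319 190 [[(470.0, -279.2, 46.4, 24.5, np.float64(-1.345))], [(470.2, -280.9, 43.2, 24.1, np.float64(-1.329))], [(469.9, -281.0, 43.1, 23.0, np.float64(-1.332))]]
```

>>> {"fn": "arm_command", "kwargs": {
  "rows": [
    [[50,0,0,-0.6,0],[50,0,0,-0.6,0],[50,0,0,-0.6,0],[50,0,0,-0.4,0],[50,0,0,-0.17,0],[50,0,0,0,0],[20,0,0,0,0],[20,0,0,0,0],[20,0,0,0,0],[20,0,0,0,0]]
  ],
  "newtons": 50
}}

```text
t: 19.2
eef_pos: [0.4721, -0.2801, 0.0075]
tool_rot: [0.001, 0.62, 0.784, 0.0]
contact_force: [-0.3, 0.6, 7.7]
gripper_width: 0.268
grasp_force: 50.1
```

>>> {"fn": "arm_command", "kwargs": {
  "rows": [
    [[20,0,0,0.5,0],[20,0,0,0.5,0],[20,0,0,0.3,0],[20,0.04,0.22,0,1],[20,0.04,0.22,0,1],[20,0.04,0.22,0,1],[20,0.04,0.22,0,1],[20,0.04,0.22,0,1],[20,0.04,0.22,0,1],[20,0.04,0.22,0,1]]
  ]
}}

```text
t: 20.45
eef_pos: [0.488, -0.1868, 0.0843]
tool_rot: [-0.0, 0.378, 0.926, 0.0]
contact_force: [-0.3, -0.1, -1.8]
gripper_width: 0.269
grasp_force: 49.5
```

>>> {"fn": "arm_command", "kwargs": {
  "rows": [
    [[20,0.04,0.22,0,1],[20,0.04,0.22,0,1],[20,0.04,0.22,0,1],[20,0.04,0.22,0,1],[20,0.04,0.22,0,1],[20,0.04,0.22,0,1],[20,0.04,0.22,0,1],[20,0.04,0.22,0,1],[20,0,0,-0.4,0.1],[20,0,0,-0.4,0]]
  ]
}}

```text
t: 21.7
eef_pos: [0.5075, -0.0815, 0.036]
tool_rot: [0.0, 0.065, 0.998, 0.0]
contact_force: [0.0, -0.5, -1.4]
gripper_width: 0.27
grasp_force: 49.5
```

>>> {"fn": "arm_command", "kwargs": {
  "rows": [
    [[20,0,0,-0.3,0],[20,0,0,-0.15,0],[20,0,0,-0.08,0],[20,0,0,0,0],[60,0,0,0,0],[60,0,0,0,0],[60,0,0,0,0],[60,0,0,0.4,0],[82,0,0,0.5,0],[82,0,0,0.4,-0.9]]
  ]
}}

```text
t: 22.95
eef_pos: [0.5075, -0.0819, 0.0837]
tool_rot: [0.0, 0.102, 0.995, 0.0]
contact_force: [0.6, -0.8, 0.3]
gripper_width: 0.958
grasp_force: 0.0
```

>>> {"fn": "arm_command", "kwargs": {
  "rows": [
    [[82,0,0,0,-0.94],[82,0,0,0,-0.94],[82,0,0,0,-0.94],[82,0,0,0,-0.94],[82,0,0,0,-0.94],[82,0,0,0,-0.94],[82,0,0,0,-0.94],[82,0,0,0,-0.94],[82,0,0,0,-0.94],[82,0,0,0,-0.94]]
  ]
}}

```text
t: 24.2
eef_pos: [0.5073, -0.0817, 0.0827]
tool_rot: [0.0, 0.46, 0.888, 0.0]
contact_force: [0.4, 0.4, -0.2]
gripper_width: 0.959
grasp_force: 0.0
```

>>> {"fn": "arm_command", "kwargs": {
  "rows": [
    [[82,0,0,0,-1],[82,0,0,0,-1],[82,0,0,0,-1],[80,0,0,0,-1],[75,0,0,0,-1],[70,0,0,0,-1],[70,0,0,0,-1],[70,0,0,0,-1],[70,0,0,0,-1],[70,0,0,0,-0.3]]
  ]
}}

```text
t: 25.45
eef_pos: [0.5073, -0.0817, 0.0826]
tool_rot: [0.0, 0.751, 0.66, 0.0]
contact_force: [0.9, -0.2, 0.2]
gripper_width: 0.822
grasp_force: 0.0
```

Run:
```python
from h import *
im,K,T=grab('wrist','w6.png')
o=get_obs(); q=o['tool_rot'];print(o['t'],o['eef_pos'],2*np.arctan2(q[2],q[1])-np.pi/2,o['gripper_width'])
u,v=map(int,proj(K,T,(.508,-.082,.024),True)); print(u,v,[blobs(im,K,T,(u-60,v-50,u+60,v+50),.024,vmin=vm,amin=200) for vm in (80,110,130)])
```

```text
25.5 [ 0.50732627 -0.08167804  0.08255047] -0.12832904401618994 0.8215636876861595
318 223 [[(509.7, -78.3, 43.5, 29.3, np.float64(-0.089))], [(510.2, -80.6, 42.7, 23.5, np.float64(-0.122))], [(510.2, -80.8, 42.6, 22.7, np.float64(-0.128))]]
```

>>> {"fn": "arm_command", "kwargs": {
  "rows": [
    [[66,0.05,0.02,-0.4,0],[64,0,0,-0.4,0],[62,0,0,-0.4,0],[62,0,0,-0.13,0],[62,0,0,0,0],[40,0,0,0,0],[40,0,0,0,0],[40,0,0,0,0],[40,0,0,0,0],[40,0,0,0,0]]
  ],
  "newtons": 60
}}

```text
t: 26.75
eef_pos: [0.511, -0.0807, 0.0038]
tool_rot: [0.0, 0.751, 0.661, 0.001]
contact_force: [-0.2, 0.4, 6.5]
gripper_width: 0.501
grasp_force: 61.7
```

>>> {"fn": "arm_command", "kwargs": {
  "rows": [
    [[40,0,0,0.6,0],[40,0,0,0.6,0],[40,0,0,0.4,0],[40,0.34,0.65,0,0],[40,0.34,0.65,0,0],[40,0.34,0.65,0,0],[40,0.34,0.65,0,0],[40,0.35,0.65,0,0],[40,0.35,0.65,0,0],[40,0,0,0,0]]
  ]
}}

```text
t: 28.0
eef_pos: [0.6348, 0.1589, 0.0984]
tool_rot: [-0.0, 0.748, 0.663, 0.001]
contact_force: [-0.8, -0.1, -1.5]
gripper_width: 0.501
grasp_force: 61.8
```

Run:
```python
from h import *
im,K,T=grab('wrist','w7.png')
o=get_obs(); q=o['tool_rot'];print(o['t'],o['eef_pos'],2*np.arctan2(q[2],q[1])-np.pi/2,o['gripper_width'])
z=o['eef_pos'][2]-.0038+.024
u,v=map(int,proj(K,T,(.6345,.154,z),True)); print(u,v,[blobs(im,K,T,(u-60,v-60,u+60,v+50),z,vmin=vm,amin=100) for vm in (80,130)])
g=cv2.cvtColor(im,cv2.COLOR_RGB2GRAY)[v-60:v+40,u-15:u+15].mean(1).astype(int); print(v-60,g.tolist())
for s in (-60,):
  pass
print([ (r,(onz(K,T,u,r,z,True)[1]*1000).round(1)) for r in range(v-25,v+25,5)])
```

```text
28.05 [0.63392544 0.15565229 0.09846757] -0.12376990571885838 0.4988861679183449
317 295 [[(636.0, 168.3, 41.3, 11.1, np.float64(0.012))], [(633.8, 167.9, 36.9, 5.7, np.float64(-0.133))]]
235 [17, 14, 10, 10, 10, 10, 9, 10, 25, 54, 69, 70, 70, 70, 70, 69, 72, 72, 72, 71, 70, 71, 71, 72, 71, 70, 71, 73, 75, 76, 113, 142, 158, 165, 161, 137, 130, 124, 121, 111, 89, 71, 71, 72, 72, 72, 72, 73, 74, 74, 74, 75, 75, 74, 74, 73, 72, 72, 72, 72, 72, 71, 71, 72, 73, 73, 74, 74, 73, 72, 66, 106, 126, 130, 130, 129, 129, 130, 129, 129, 129, 129, 129, 129, 130, 129, 130, 129, 129, 129, 129, 129, 129, 129, 129, 129, 129, 129, 129, 129]
[(270, np.float64(168.2)), (275, np.float64(165.6)), (280, np.float64(162.8)), (285, np.float64(160.0)), (290, np.float64(157.2)), (295, np.float64(154.2)), (300, np.float64(151.2)), (305, np.float64(148.2)), (310, np.float64(145.0)), (315, np.float64(141.8))]
```

>>> {"fn": "arm_command", "kwargs": {
  "rows": [
    [[40,0,0,0,0],[40,0,0,0,0],[40,0,0,-0.3,0],[40,0,0,-0.25,0],[40,0,0,0,0],[40,0,0,0,0],[40,0,0,0,0],[40,0,0,0,0],[40,0,0,0,0],[40,0,0,0,0]]
  ]
}}

```text
t: 29.3
eef_pos: [0.634, 0.1535, 0.0658]
tool_rot: [0.0, 0.751, 0.661, 0.0]
contact_force: [-0.2, 0.4, -1.5]
gripper_width: 0.502
grasp_force: 61.8
```

>>> {"fn": "arm_command", "kwargs": {
  "rows": [
    [[40,0,0,-0.2,0],[40,0,0,-0.2,0],[40,0,0,-0.15,0],[40,0,0,-0.1,0],[40,0,0,-0.04,0],[40,0,0,0,0],[40,0,0,0,0],[40,0,0,0,0],[40,0,0,0,0],[40,0,0,0,0]]
  ]
}}

```text
t: 30.55
eef_pos: [0.6339, 0.1534, 0.0243]
tool_rot: [-0.0, 0.751, 0.661, 0.0]
contact_force: [0.4, 0.0, -1.7]
gripper_width: 0.501
grasp_force: 61.8
```

>>> {"fn": "arm_command", "kwargs": {
  "rows": [
    [[40,0,0,-0.02,0],[58,0,0,0,0],[58,0,0,0,0],[58,0,0,0,0],[58,0,0,0,0],[58,0,0,0.3,0],[58,0,0,0.6,0],[58,0,0,0.6,0],[58,0,0,0.6,0],[58,0,0,0,0]]
  ]
}}

```text
t: 31.8
eef_pos: [0.6362, 0.1533, 0.1535]
tool_rot: [0.001, 0.751, 0.66, 0.003]
contact_force: [-0.1, 1.0, -0.2]
gripper_width: 0.678
grasp_force: 0.0
```

Run:
```python
from h import *
im,K,T=grab('wrist','w8.png')
o=get_obs(); q=o['tool_rot'];print(o['t'],o['eef_pos'],2*np.arctan2(q[2],q[1])-np.pi/2,o['gripper_width'])
for n,p in dict(long=(.54,.1325,.044),lm=(.5447,.1653,.044),sm=(.63,.12,.044),short=(.6345,.154,.044)).items():
    u,v=map(int,proj(K,T,p,True))
    print(n,u,v,[blobs(im,K,T,(u-45,v-25,u+45,v+25),p[2],vmin=vm,amin=200) for vm in (110,130)])
for n,p in dict(knob=(.449,.27,.087),hinge=(.598,.2313,.053)).items(): print(n,proj(K,T,p,True))
```

```text
31.85 [0.63493772 0.15349146 0.15141399] -0.12777267200458353 0.6788917314360834
long 215 234 [[(556.5, 130.4, 28.3, 23.0, np.float64(-0.104))], [(556.0, 130.5, 27.3, 23.0, np.float64(-0.106))]]
lm 212 200 [[(545.6, 165.2, 61.2, 23.0, np.float64(-0.139))], [(545.0, 165.4, 59.5, 22.6, np.float64(-0.139))]]
sm 314 236 [[(630.3, 120.0, 43.6, 24.6, np.float64(-0.101))], [(630.3, 120.0, 43.6, 24.6, np.float64(-0.101))]]
short 314 199 [[(634.2, 153.7, 42.9, 24.3, np.float64(-0.106))], [(634.6, 153.3, 42.5, 22.6, np.float64(-0.129))]]
knob (np.float64(74.4183308106251), np.float64(112.05106864893912))
hinge (np.float64(255.19948788275565), np.float64(116.20205211927174))
```

View pics/w8.png

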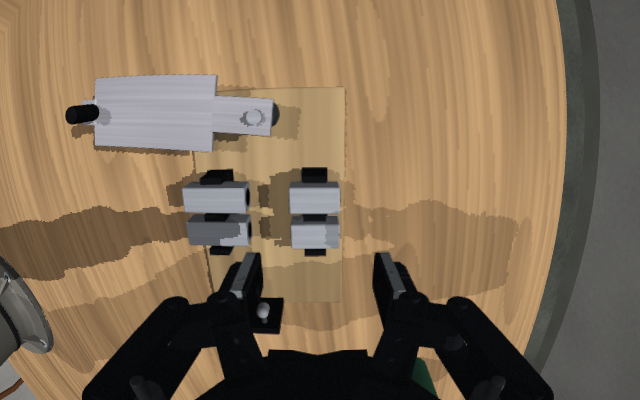

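All four nuts are seated: short at (314,198), short mate at (314,233), long at (219,231), long mate at (217,197). The keeper hinge is at (254,117) and the knob at (80,114). Next I move over the knob while turning.

>>> {"fn": "arm_command", "kwargs": {
  "rows": [
    [[58,-0.1,0.1,0,-1],[58,-0.15,0.1,0,-1],[58,-0.15,0.1,0,-1],[58,-0.15,0.1,0,-1],[58,-0.15,0.1,0,-1],[58,-0.15,0.1,0,-1],[58,-0.15,0.1,0,-1],[58,-0.15,0.1,0,-1],[58,-0.15,0.1,0,-1],[58,-0.15,0.1,0,-1]]
  ]
}}

```text
t: 33.1
eef_pos: [0.5458, 0.2134, 0.1483]
tool_rot: [0.0, 0.949, 0.315, -0.001]
contact_force: [-0.1, -0.1, 0.8]
gripper_width: 0.68
grasp_force: 0.0
```

>>> {"fn": "arm_command", "kwargs": {
  "rows": [
    [[58,-0.18,0.1,0,-1],[58,-0.18,0.1,0,-1],[58,-0.18,0.1,0,-1],[58,-0.18,0.1,0,-1],[58,-0.18,0.1,0,-1],[58,-0.18,0.1,0,-1],[58,-0.18,0.1,0,-1],[45,-0.18,0.1,0,-1],[45,-0.18,0.1,0,-1],[45,0,0,0,-1]]
  ]
}}

```text
t: 34.35
eef_pos: [0.4482, 0.2678, 0.1483]
tool_rot: [0.0, 0.997, -0.079, -0.001]
contact_force: [0.2, -0.8, 0.5]
gripper_width: 0.528
grasp_force: 0.0
```

Run:
```python
from h import *
im,K,T=grab('wrist','w9.png')
o=get_obs(); q=o['tool_rot'];print(o['t'],o['eef_pos'],2*np.arctan2(q[2],q[1])-np.pi/2,o['gripper_width'],o['q'].round(2))
for n,p in dict(knob=(.445,.271,.087),hinge=(.598,.2313,.053)).items(): print(n,proj(K,T,p,True))
```

```text
34.4 [0.44850954 0.26761213 0.14825878] -1.7322069102512352 0.5288503701287961 [-1.53  0.67  1.24  2.05 -0.77  1.   -1.62]
knob (np.float64(314.327323393678), np.float64(225.22182103564293))
hinge (np.float64(334.7161781630903), np.float64(10.418090270099839))
```

View pics/w9.png

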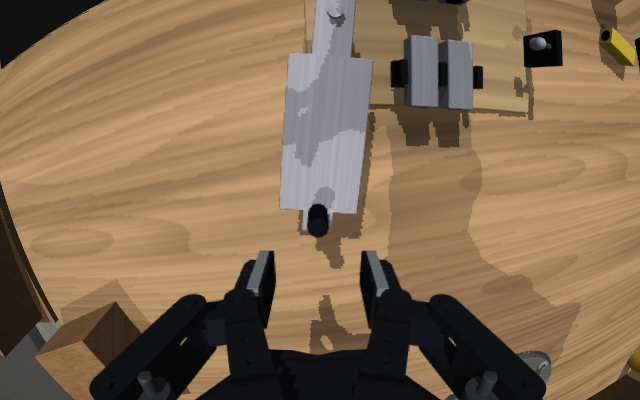

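View w9 shows the knob upright at rows 204–237, top about (318,214), with the hinge bolt at (337,8).

Run:
```python
from h import *
im,K,T=grab('wrist')
o=get_obs(); q=o['tool_rot'];print(o['t'],o['eef_pos'],2*np.arctan2(q[2],q[1])-np.pi/2)
g=im.max(2)[195:245,295:345]; m=(g<45).astype(np.uint8)
n,l,s,c=cv2.connectedComponentsWithStats(m)
for i in range(1,n):
    if s[i,4]>80: print(s[i]+np.array([295,195,0,0,0]),c[i]+[295,195])
print(onz(K,T,318,214,.087,True),onz(K,T,318,226,.053,True),onz(K,T,337,8,.053,True))
H=np.array([.598,.2313])
for r in (210,214,218,226):
    p=onz(K,T,318,r,.087,True)[:2]-H; print(r,np.hypot(*p),np.arctan2(p[1],p[0]))
for a in (2.05,1.9,1.8,1.7): 
    k=H+.16*np.array([np.cos(-1.7-a),np.sin(-1.7-a)]); print(a,k,proj(K,T,[*k,.087],True),proj(K,T,[*k,.053],True))
```

```text
34.45 [0.44892402 0.26733286 0.14840106] -1.7277081322956307
[307 205  22  33 567] [317.42328042 221.01940035]
[0.45344108 0.26683957 0.087     ] [0.42989186 0.27054512 0.053     ] [0.60006605 0.2285372  0.053     ]
210 0.1458788472699023 2.898868177426909
214 0.14886349860452758 2.9005252369558217
218 0.15187847012718267 2.9021331667303634
226 0.15800527694391242 2.905212151808787
2.05 [0.4667105  0.32274981] (np.float64(237.57586413372456), np.float64(208.3466866644417)) (np.float64(247.5203648073374), np.float64(194.03687336543348))
1.9 [0.45451865 0.30210327] (np.float64(268.90239935981714), np.float64(219.9221856493027)) (np.float64(274.9475486155591), np.float64(204.16003596039414))
1.8 [0.44816693 0.28742532] (np.float64(290.684808295726), np.float64(225.0963365404651)) (np.float64(293.994464330104), np.float64(208.69569047690447))
1.7 [0.44331229 0.27218658] (np.float64(312.87294947198643), np.float64(228.16329150139003)) (np.float64(313.39472782613143), np.float64(211.40176635792974))
```

>>> {"fn": "arm_command", "kwargs": {
  "rows": [
    [[45,-0.11,0.02,-0.2,-1],[45,0,0,-0.4,0],[45,0,0,-0.4,0],[45,0,0,-0.3,0],[45,0,0,-0.22,0],[45,0,0,0,0],[10,0,0,0,0],[10,0,0,0,0],[10,0,0,0,0],[10,0,0,0,0]]
  ],
  "newtons": 20
}}

```text
t: 35.7
eef_pos: [0.4436, 0.2689, 0.0585]
tool_rot: [-0.0, 0.993, -0.118, 0.0]
contact_force: [-0.5, 0.5, 6.1]
gripper_width: 0.176
grasp_force: 21.4
```

Run:
```python
from h import *
o=get_obs(); q=o['tool_rot'];print(o['t'],o['eef_pos'],2*np.arctan2(q[2],q[1])-np.pi/2,o['gripper_width'],o['grasp_force'],o['contact_force'])
H=np.array([.598,.2313]); p=o['eef_pos'][:2]-H; a=np.arctan2(p[1],p[0]); print(np.hypot(*p),a,'theta',2*np.pi-a-1.70)
for k in range(23):
    m=a+.08*k+.04; print(k,(np.array([-np.sin(m),np.cos(m)])*.2133).round(3).tolist())
```

```text
35.7 [0.44355459 0.26885758 0.05846726] -1.8075775615191016 0.17638691519140332 21.390023231506348 [-0.48020373  0.49506286  6.10499709]
0.15894639930563192 2.9030458156264087 theta 1.6801394915531775
0 [-0.042, -0.209]
1 [-0.025, -0.212]
2 [-0.008, -0.213]
3 [0.009, -0.213]
4 [0.026, -0.212]
5 [0.043, -0.209]
6 [0.059, -0.205]
7 [0.075, -0.2]
8 [0.091, -0.193]
9 [0.106, -0.185]
10 [0.121, -0.176]
11 [0.134, -0.166]
12 [0.147, -0.154]
13 [0.159, -0.142]
14 [0.17, -0.129]
15 [0.18, -0.115]
16 [0.188, -0.1]
17 [0.196, -0.085]
18 [0.202, -0.069]
19 [0.207, -0.053]
20 [0.21, -0.036]
21 [0.212, -0.019]
22 [0.213, -0.002]
```

Pinched on the knob (15 mm). Now swinging the bar.

>>> {"fn": "arm_command", "kwargs": {
  "rows": [
    [[10,-0.042,-0.209,0,1],[10,-0.025,-0.212,0,1],[10,-0.008,-0.213,0,1],[10,0.009,-0.213,0,1],[10,0.026,-0.212,0,1],[10,0.043,-0.209,0,1],[10,0.059,-0.205,0,1],[10,0.075,-0.2,0,1],[10,0,0,0,0],[10,0,0,0,0]]
  ]
}}

```text
t: 36.95
eef_pos: [0.4516, 0.1686, 0.0584]
tool_rot: [-0.0, 0.98, 0.199, 0.0]
contact_force: [-1.4, -0.4, 8.8]
gripper_width: 0.18
grasp_force: 21.9
```

Run:
```python
from h import *
o=get_obs(); q=o['tool_rot']; H=np.array([.598,.2313]); p=o['eef_pos'][:2]-H; a=np.arctan2(p[1],p[0])%(2*np.pi)
print(o['eef_pos'],2*np.arctan2(q[2],q[1])-np.pi/2,o['q'].round(2),o['gripper_width'],o['contact_force'],np.hypot(*p),'theta',2*np.pi-a-1.70)
```

```text
[0.45159919 0.16863875 0.05837498] -1.1694205682497796 [-1.19  0.62  0.93  2.19 -0.79  0.71 -0.88] 0.18026046514074112 [-1.35931543 -0.40520117  8.81504769] 0.15924706747042688 theta 1.037173915268183
```

>>> {"fn": "arm_command", "kwargs": {
  "rows": [
    [[10,0.091,-0.193,0,1],[10,0.106,-0.185,0,1],[10,0.121,-0.176,0,1],[10,0.134,-0.166,0,1],[10,0.147,-0.154,0,1],[10,0.159,-0.142,0,1],[10,0.17,-0.129,0,1],[10,0.18,-0.115,0,1],[10,0.188,-0.1,0,1],[10,0.196,-0.085,0,1]]
  ]
}}

```text
t: 38.2
eef_pos: [0.5416, 0.0823, 0.0584]
tool_rot: [-0.0, 0.824, 0.567, 0.0]
contact_force: [-1.1, 2.1, 7.7]
gripper_width: 0.183
grasp_force: 21.7
```

>>> {"fn": "arm_command", "kwargs": {
  "rows": [
    [[10,0.202,-0.069,0,1],[10,0.207,-0.053,0,1],[10,0.21,-0.036,0,1],[10,0.05,-0.006,0,0],[10,0,0,0,0],[10,0,0,0,0],[10,0,0,0,0],[10,0,0,0,0],[10,0,0,0,0],[10,0,0,0,0]]
  ]
}}

```text
t: 39.45
eef_pos: [0.5784, 0.0733, 0.0582]
tool_rot: [-0.003, 0.751, 0.66, -0.001]
contact_force: [-9.8, 1.5, 16.8]
gripper_width: 0.178
grasp_force: 22.9
```

Run:
```python
from h import *
o=get_obs(); q=o['tool_rot']; H=np.array([.598,.2313]); p=o['eef_pos'][:2]-H; a=np.arctan2(p[1],p[0])%(2*np.pi)
print(o['eef_pos'],2*np.arctan2(q[2],q[1])-np.pi/2,o['q'].round(2),o['gripper_width'],o['contact_force'],np.hypot(*p),'theta',2*np.pi-a-1.70)
```

```text
[0.57836651 0.07329196 0.0582085 ] -0.12814676008069048 [-0.69  0.63  0.62  1.94 -0.53  0.74  0.12] 0.17770348568995403 [-9.81372062  1.49934872 16.8194103 ] 0.15922315549731544 theta -0.005581014293298159
```

>>> {"fn": "arm_command", "kwargs": {
  "rows": [
    [[10,0.04,-0.005,0,0],[10,0.04,-0.005,0,0],[10,0,0,0,0],[10,0,0,0,0],[10,0,0,0,0],[10,0,0,0,0],[10,0,0,0,0],[10,0,0,0,0],[10,0,0,0,0],[10,0,0,0,0]]
  ]
}}

```text
t: 40.7
eef_pos: [0.5785, 0.0732, 0.0578]
tool_rot: [-0.007, 0.751, 0.66, -0.004]
contact_force: [-23.7, 2.4, 30.1]
gripper_width: 0.179
grasp_force: 25.8
```

It's at the stop: 14 N more moved it only 0.1 mm. I'll relax, open and lift.

>>> {"fn": "arm_command", "kwargs": {
  "rows": [
    [[10,-0.08,0.01,0,0],[40,0,0,0,0],[40,0,0,0,0],[40,0,0,0,0],[40,0,0,0.4,0],[40,0,0,0.6,0],[40,0,0,0.6,0],[40,0,0,0.6,0],[40,0,0.5,0.3,0],[40,0,0,0,0]]
  ]
}}

```text
t: 41.95
eef_pos: [0.582, 0.1046, 0.209]
tool_rot: [0.0, 0.75, 0.662, 0.001]
contact_force: [-0.0, -0.1, -1.2]
gripper_width: 0.469
grasp_force: 0.0
```

Run:
```python
from h import *
im,K,T=grab('wrist','w10.png')
o=get_obs(); print(o['t'],o['eef_pos'],o['contact_force'])
u,v=map(int,proj(K,T,(.578,.0728,.087),True)); print('pred',u,v)
for a in (0,.05,.1,.2):
    k=np.array([.598,.2313])+.16*np.array([np.cos(-1.7-a),np.sin(-1.7-a)]); print(a,proj(K,T,[*k,.087],True),proj(K,T,[*k,.053],True))
m=(im.max(2)[v-40:v+30,u-40:u+40]<45).astype(np.uint8)
n,l,s,c=cv2.connectedComponentsWithStats(m)
for i in range(1,n):
    if s[i,4]>60: print(s[i]+np.array([u-40,v-40,0,0,0]),c[i]+[u-40,v-40])
# outer ends of nuts visible past the bar
for nme,p in dict(long=(.54,.1325,.044),lm=(.5447,.1653,.044),sm=(.63,.12,.044),short=(.6345,.154,.044)).items():
    a,b=map(int,proj(K,T,p,True)); print(nme,a,b,blobs(im,K,T,(max(a-50,0),max(b-25,0),a+50,b+25),.044,vmin=110,amin=150))
```

```text
42.0 [0.58123157 0.10283292 0.20802079] [-2.08221592 -0.63401271 -0.80295385]
pred 316 228
0 (np.float64(316.28411467080684), np.float64(229.10315634371108)) (np.float64(316.3498340809566), np.float64(215.89202384673254))
0.05 (np.float64(307.66959202965694), np.float64(228.85562322281487)) (np.float64(308.5910600018393), np.float64(215.66883732534708))
0.1 (np.float64(299.07852599898354), np.float64(228.2003684187356)) (np.float64(300.8531547691098), np.float64(215.07855096489087))
0.2 (np.float64(282.05214399548737), np.float64(225.6740939955324)) (np.float64(285.51573453853365), np.float64(212.80314672706663))
[295 210  31  48 875] [312.67085714 237.78742857]
long 272 162 [(527.9, 134.1, 35.7, 23.1, np.float64(-0.144)), (570.7, 128.7, 50.7, 36.6, np.float64(1.446))]
lm 272 129 [(532.8, 167.1, 35.8, 23.2, np.float64(-0.147)), (574.4, 162.2, 49.5, 37.2, np.float64(1.449))]
sm 362 163 [(615.6, 122.2, 73.3, 51.1, np.float64(-0.11))]
short 363 129 [(620.3, 156.5, 71.6, 49.2, np.float64(-0.115))]
```

```bash
python3 -c "
from station import job
print(job.hand_in())"
```

```text
the job is handed in; nothing more can be done
None
```

I handed the job in at about 42 s. Both nuts measured flat and square beside their mates (about 32 and 34 mm centre to centre), the keeper bar is shut at its stop, and nothing came near the bystanders; the station gave no verdict.

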